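# Unload the cartridge sealer's catch tray

## Robot

A 7-joint arm with a two-finger parallel gripper is mounted at the origin on the work surface. World frame = base frame: x ahead of the robot, y to its left, z up, the work surface at z = 0. Lengths are in m, angles in degrees, forces in N, time in s.
With the tool pointing down it reaches from about 0.4 to 0.85 m from the base axis. Payload 4.5 kg.
Tool frame: the origin (TCP) lies at the very end of the fingers, on their centre line; the grasp point (between the pads) lies 19 mm behind it; z points along the fingers, y is the line along which they close (so a half turn about z gives the same grasp; the last joint's range is limited). The gripper opens to 88 mm and grips with 3 to 60 N. Pads are 18 mm wide; open, the fingers measure 123 mm over their backs; the gripper's body (75 mm by 187 mm) begins 45 mm behind the grasp point.
Start: joints at [-64.87, 39.483, -11.15, 89.685, 9.013, 51.709, -12.324], TCP at [0.246, 0.575, 0.213] pointing down, gripper open.
Joint ranges: [-172.22, 172.22], [-26.19, 119.32], [-84.43, 86.54], [7.71, 146.69], [-57.33, 237.33], [2.42, 119.75], [-152.13, 152.13]. Speed limits (degrees/s): [147.25, 147.25, 180, 180, 180, 180, 180].

## Interface

Orientations are given as [roll, pitch, yaw] about the fixed x, y, z axes, in that order (R = Rz(yaw) Ry(pitch) Rx(roll)).
In Python, from cell import bot gives the robot as it stands. Calls block until the motion is done:
- bot.goto(position, orientation): joint-space move of the TCP to a pose.
- bot.line_to(position, ori=None, max_speed=0.15): straight line of the TCP; ori=None keeps the orientation; max_speed is the mean speed in m/s.
- bot.move_j(angles): joint-space move.
- bot.move_gripper(opening): finger opening in m; the grip force is fixed at half the most; returns when the fingers have stopped.
- bot.wait(seconds).
- bot.ik(position, orientation): joint angles nearest the present ones, or None.
- bot.get_state(): the state.
- bot.grab_frame(name): name is "scene" or "top" or "wrist"; returns the picture (384x512x3 uint8, red, green, blue); there is no depth.
- bot.camera_model(name): a dict with "mtx" (3x3 intrinsics, pixels), "k1" (the pictures are not rectified: a ray, as slopes to the right and down, at radius r is drawn at 1 + k1 r^2 times it, then the intrinsics apply), "eye" and "orientation" of the camera in the world; the wrist camera has in their place "T_tool_cam" (4x4, takes a point from camera to tool coordinates, whose origin is the TCP and whose axes are the flange's). Camera axes: x right, y down, z forward; pixel columns grow to the right and rows downward; lengths in m; the calibration is good to about 2 mm. A picture is of the moment at which its call begins: read the wrist's pose just before it. camera_model takes no time and is no camera call.
A pose or a line that the arm cannot do raises bot.IKError and nothing moves.
- bot.job_done(): hands the job in; it is judged then, once.
Trained networks look in the newest picture that a camera, given by its name, has taken for a name from the list of things; names that differ only in an ending like _2 or _b are one class to them, and where a whole thing is asked for, a point or a joint stands for the part that bears it (a point fixed in the world has none). Each returns a list of dicts, best first, with "score" (0 to 1); they miss things now and then, are a little off and sometimes report something else, mostly with a low value. They report only what shows in the picture. A call takes as long as a camera call. They do not tell look-alikes from the thing itself.
- bot.silhouettes(camera, label): "mask" (384x512 bool, what is visible of it) and "extent" ([centre column, centre row, width, height] in pixels, round what is visible of it).
- bot.spot_point(camera, label): "position" ([column, row] in pixels: a listed point, or the origin of a listed thing).
The state is a dict: "time_s": time; "joint_pos": joint angles; "qd": joint speeds; "tau": joint torques, N m; "position": TCP position; "eef_rot": TCP orientation; "wrist_force": force on the tool from outside, world axes, zero at the start; "torque": the same for the moment, N m; "width": finger opening in m; "grasp_force": force on a finger pad.
Only numpy, scipy, OpenCV 4.12 (cv2) and the standard library are available. Lean on these libraries where they do the work, as an engineer would, in place of code of your own. Each camera call takes 0.05 s, during which the arm holds its last target. There are 200 camera calls.

## Task

Draw the lock pin up out of the sealer's cover lock and park it upright, hanging by its collar, in the side notch of the lock tower, then slide the clear cover fully open. Set every finished cartridge from the catch tray cap up on the floor of the tote, none on top of another; then slide the cover fully shut and leave the pin parked in the notch. Do not disturb the bottle, the cup or the blue box.

Things in the scene. Friction and masses are not known exactly. Their poses are not given: they have to be found in the camera images.
- sealer: Cartridge sealer: low white machine fixed to the bench, yaw varies. Frame: +y = the way the cover opens, x across (roughly away from the robot), z up from the bench. In mm: base x -110..110, y -60..480, top face 50 high; 210 tall head at y 480..640; aluminium lock tower x -25..25, y -58..0, top 108; catch tray well x -90..90, y 10..210, floor 30 high, rims 50 high.
- bore (a point): Mouth of the vertical lock bore: centre of the top face of the lock tower, 108 mm above the bench (sealer frame 0, -25). The bore (17 mm wide, open 58 mm down) runs through the tower's upper plate, the steel tongue of the cover and the lower block. Axes as the sealer.
- notch (a point): Parking place of the pin, a fork bracket on the lock tower's side away from the tray: level plate 8 mm thick, top face 100 mm above the bench, with an 18 mm wide slot open to the sealer's -x. Point on the top face, on the slot's middle line (sealer frame 0, -82); closed end 12 mm to +x of it, mouth 30 mm to -x. Free space below to the bench. Axes as the sealer.
- tray (a point): Centre of the catch tray's floor (sealer frame 0, 110, height 30 mm). Axes as the sealer.
- pin: Steel lock pin, upright. Origin at the underside of its collar, z up. Shank 14 mm diameter, 55 mm down from the origin; collar 30 mm diameter, 6 mm thick; above it a dark round grip 22 mm diameter, 6 to 56 mm above the origin. Starts in the bore, collar resting on the tower's top. About 0.14 kg.
- cover (a joint): Clear sliding cover over the catch tray (a flat panel with side skirts, its top 92 mm above the bench): 0 m shut, 0.255 m fully open (slid along the sealer's +y). About 2 N of friction; it stays where it is left. While the pin is in the bore it is locked. Its 40 mm wide steel tongue reaches 55 mm past the panel's edge towards the lock tower; fully open, the tongue's tip is clear of the tray.
- cover_grip (a point): Middle of the black handle rib on top of the cover: 70 mm long along the sealer's x, 14 mm thick along y, 36 mm tall, from 92 to 128 mm above the bench (this point at 110 mm). It moves with the cover; with the cover shut it lies at sealer frame (0, 50).
- tote: Loose open grey tote 240 x 180 x 60 mm (x, y, z), walls and floor 4 mm thick, about 0.6 kg. Origin at the centre of its underside, z up.
- bottle: Bystander: amber bottle, 70 mm diameter, 150 mm tall, origin under its centre.
- beaker: Bystander: white cup, 80 mm diameter, 90 mm tall, origin under its centre.
- tip_box: Bystander: closed blue plastic box 120 x 85 x 60 mm, origin under its centre.
- cart0: A finished cartridge (3 to 5 of six alike are present): flat white body 70 x 44 x 20 mm (x, y, z) with a round grey cap, 26 mm diameter, on the middle of its top, 20 to 46 mm above the origin. Origin at the centre of the underside, z up through the cap; about 0.09 kg. Starts in the catch tray, cap up, long side roughly across the machine.
- cart1: A finished cartridge (3 to 5 of six alike are present): flat white body 70 x 44 x 20 mm (x, y, z) with a round grey cap, 26 mm diameter, on the middle of its top, 20 to 46 mm above the origin. Origin at the centre of the underside, z up through the cap; about 0.09 kg. Starts in the catch tray, cap up, long side roughly across the machine.
- cart2: A finished cartridge (3 to 5 of six alike are present): flat white body 70 x 44 x 20 mm (x, y, z) with a round grey cap, 26 mm diameter, on the middle of its top, 20 to 46 mm above the origin. Origin at the centre of the underside, z up through the cap; about 0.09 kg. Starts in the catch tray, cap up, long side roughly across the machine.
- cart3: A finished cartridge (3 to 5 of six alike are present): flat white body 70 x 44 x 20 mm (x, y, z) with a round grey cap, 26 mm diameter, on the middle of its top, 20 to 46 mm above the origin. Origin at the centre of the underside, z up through the cap; about 0.09 kg. Starts in the catch tray, cap up, long side roughly across the machine.
- cart4: A finished cartridge (3 to 5 of six alike are present): flat white body 70 x 44 x 20 mm (x, y, z) with a round grey cap, 26 mm diameter, on the middle of its top, 20 to 46 mm above the origin. Origin at the centre of the underside, z up through the cap; about 0.09 kg. Starts in the catch tray, cap up, long side roughly across the machine.
- cart5: A finished cartridge (3 to 5 of six alike are present): flat white body 70 x 44 x 20 mm (x, y, z) with a round grey cap, 26 mm diameter, on the middle of its top, 20 to 46 mm above the origin. Origin at the centre of the underside, z up through the cap; about 0.09 kg. Starts in the catch tray, cap up, long side roughly across the machine.
There are look-alikes about, which are no part of the job. Of the things like the pin, leave any that is brown or green; of the rest the smaller one is meant.

How it is judged:
By the outcome, as a careful person would: the job done as asked, in the order asked, and still so for the second after the job is handed in, with the robot touching nothing.
Of cart0, cart1, cart2, cart3, cart4, cart5 only 3 to 5 are there at a start; the rules pass over those that are not, and their reading is None.
At some moment in a run one of tote, cart0, cart1, cart2, cart3, cart4, cart5 may be knocked a few centimetres aside while the robot is not near it.
It also fails if it takes over 210 s, if anything falls off the work surface, if the arm or the gripper's body presses on something with over 40 N, if the wrist force passes 120 N, or if a joint passes its speed limit or range.

## Working session

There is one attempt and no reset: what is moved stays moved. The work goes in short steps, each a Python script; the robot and the scene stay as the last script left them, time stands still between calls to the robot, and variables do not carry over. Pictures are saved under pics/ and viewed, at most 16 in all, crops included, and the job is handed in when it is done.

```bash
ls; mkdir -p pics; python3 - <<'E'
from cell import bot
import cv2,numpy as np
for n in ["scene","top","wrist"]:
    im=bot.grab_frame(n); cv2.imwrite(f"pics/{n}0.png",im[:,:,::-1])
    m=bot.camera_model(n); print(n,{k:np.round(np.array(v),3).tolist() for k,v in m.items()})
print(bot.get_state())
a=cv2.imread("pics/scene0.png");b=cv2.imread("pics/top0.png")
cv2.imwrite("pics/a.png",np.vstack([a,b])[:, :] if 0 else cv2.resize(np.hstack([a,b]),(800,300)))
E
```

```text
pics
scene {'mtx': [[380.767, 0.0, 255.317], [0.0, 380.767, 188.294], [0.0, 0.0, 1.0]], 'k1': 0.029, 'eye': [0.987, 0.256, 0.81], 'orientation': [-141.944, -0.726, 137.49]}
top {'mtx': [[473.935, 0.0, 260.34], [0.0, 473.935, 196.649], [0.0, 0.0, 1.0]], 'k1': -0.188, 'eye': [0.503, -0.161, 1.432], 'orientation': [-176.715, 0.367, -90.089]}
wrist {'mtx': [[288.512, 0.0, 259.176], [0.0, 288.512, 196.127], [0.0, 0.0, 1.0]], 'k1': -0.018, 'T_tool_cam': [[-0.0, -0.959, -0.284, 0.072], [1.0, -0.001, 0.001, 0.001], [-0.001, -0.284, 0.959, -0.17], [0.0, 0.0, 0.0, 1.0]]}
{'time_s': 0.15, 'joint_pos': array([-64.8719003 ,  39.52040407, -11.1475069 ,  89.72844151,
         9.01232342,  51.70931788, -12.32380844]), 'qd': array([ 0.00805082, -0.04394049, -0.02274849, -0.19003542,  0.01407209,
        0.02883796,  0.01664005]), 'tau': array([-1.86796082e-03, -5.27861488e+01, -1.26845587e+00, -1.53586757e+01,
       -5.24606137e-02,  3.91888156e-03,  1.25059742e-04]), 'position': array([0.24595115, 0.57403919, 0.21272685]), 'eef_rot': array([-1.79923760e+02,  4.25132888e-03,  1.56813703e+02]), 'wrist_force': array([0.23844704, 0.22398881, 0.21669825]), 'torque': array([ 0.05829755,  0.01627061, -0.02793962]), 'grasp_force': 0.0, 'width': 0.0880200494967415}
```

View pics/top0.png

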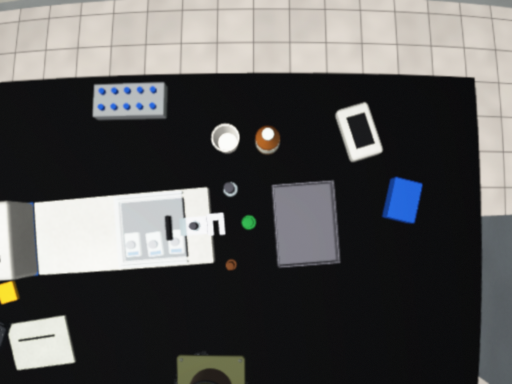

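View pics/scene0.png

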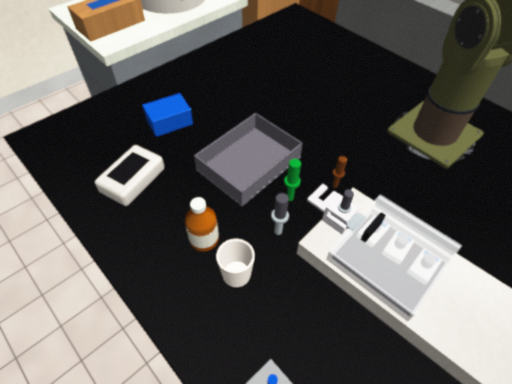

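The top view shows the pin candidates: one dark pin in the tower bore (194,226), one dark pin standing on the bench (230,188), one green (249,222) and one brown (231,264). I choose the one in the bore, since it looks smaller than the bench one. I'll check that in a crop. Three carts show at (132,243), (154,243) and (176,242), and the tote is at (306,223).

```bash
cat > h.py <<'E'
from cell import bot
import cv2, numpy as np
from scipy.spatial.transform import Rotation as R
from scipy.optimize import least_squares
def campose(n):
    m=bot.camera_model(n)
    if n=="wrist":
        s=bot.get_state(); T=np.eye(4); T[:3,:3]=R.from_euler('xyz',s["eef_rot"],degrees=True).as_matrix(); T[:3,3]=s["position"]
        T=T@np.array(m["T_tool_cam"]); return m,T[:3,:3],T[:3,3]
    return m,R.from_euler('xyz',m["orientation"],degrees=True).as_matrix(),np.array(m["eye"])
def ray(p,c):
    m,Rm,e=c; K=np.array(m["mtx"])
    u=cv2.undistortPoints(np.array([[p]],float),K,np.array([m["k1"],0,0,0,0]))[0,0]
    return e,Rm@np.array([u[0],u[1],1])
def at_z(p,z,c):
    e,d=ray(p,c); return (e+d*(z-e[2])/d[2])[:2]
def proj(P,c):
    m,Rm,e=c; r=Rm.T
    q,_=cv2.projectPoints(np.atleast_2d(np.array(P,float)),cv2.Rodrigues(r)[0],-r@e,np.array(m["mtx"]),np.array([m["k1"],0,0,0,0])); return q[:,0]
def snap(n,f=None):
    c=campose(n); im=bot.grab_frame(n)
    if f: cv2.imwrite(f"pics/{f}.png",im[:,:,::-1])
    return c,im
def s2w(S,x,y):
    c,s=np.cos(S[2]),np.sin(S[2]); return np.array([S[0]+c*x-s*y,S[1]+s*x+c*y])
E
python3 - <<'E'
from h import *
for n in ["top","scene"]:
    c,im=snap(n)
    for l,z in [("bore",.108),("notch",.1),("tray",.03),("cover_grip",.11),("pin",.108),("tote",0),("cart0",.03),("bottle",0),("beaker",0),("tip_box",0)]:
        for d in bot.spot_point(n,l):
            if d["score"]>.3: print(n,l,round(d["score"],2),np.round(d["position"],1),np.round(at_z(d["position"],z,c),4))
    if n=="scene": cv2.imwrite("pics/crop.png",cv2.resize(im[120:300,250:500,::-1],None,fx=3,fy=3))
E
```

```text
top bore 0.69 [195.5 224.4] [0.5014 0.0287]
top notch 0.68 [214.8 224.2] [ 0.502  -0.0248]
top tray 0.57 [215.7 223.6] [ 0.5037 -0.0203]
top cover_grip 0.69 [168.9 230.1] [0.4852 0.1038]
top pin 0.67 [246.  221.1] [ 0.5107 -0.113 ]
top pin 0.61 [194.3 224.2] [0.502  0.0321]
top pin 0.59 [232.9 265.1] [ 0.3879 -0.0763]
top pin 0.47 [229.5 188.5] [ 0.602  -0.0667]
top tote 0.67 [307.3 221.8] [ 0.5087 -0.2942]
top bottle 0.84 [265.9 142. ] [ 0.7523 -0.1697]
top beaker 0.75 [226.5 145.8] [ 0.741  -0.0492]
top tip_box 0.8 [401.3 198.1] [ 0.5799 -0.5855]
top tip_box 0.59 [216.5 223. ] [ 0.5056 -0.0197]
scene bore 0.55 [347.4 206.3] [0.4893 0.034 ]
scene notch 0.72 [323.5 196.5] [ 0.5031 -0.0237]
scene tray 0.52 [342.7 239.3] [0.5172 0.0626]
scene cover_grip 0.77 [374.9 226.6] [0.4888 0.1087]
scene pin 0.84 [342.7 211.9] [0.5092 0.0367]
scene pin 0.83 [338.9 175.3] [ 0.4325 -0.038 ]
scene pin 0.8 [278.6 215. ] [ 0.6217 -0.0533]
scene pin 0.61 [291.8 182.6] [ 0.5333 -0.0982]
scene tote 0.56 [252.1 163.4] [ 0.4971 -0.2772]
scene bottle 0.85 [204.9 241.5] [ 0.753  -0.1657]
scene beaker 0.86 [235.8 275.3] [ 0.755  -0.0484]
scene tip_box 0.57 [169.8 119.7] [ 0.566  -0.5838]
```

View pics/crop.png

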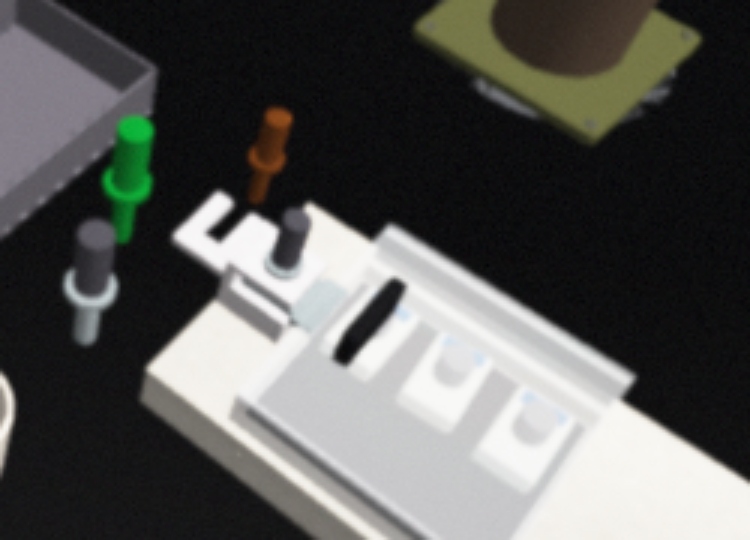

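Close crop: the bore pin is clearly smaller than the grey one on the bench, and the other two are green and brown, so the choice holds. There are three carts under the cover. I'll refine the sealer pose with the wrist camera.

```bash
python3 - <<'E'
from h import *
for p in [(.5,.03),(.5,-.29),(.46,.3)]:
    for y in (95,-85,5,-175): 
        j=bot.ik([*p,.25],[180,0,y]); print(p,y,None if j is None else np.round(j))
bot.goto([.49,.06,.30],[180,0,95])
for k in range(1):
    c,im=snap("wrist","w1")
    for l,z in [("bore",.108),("notch",.1),("cover_grip",.11),("pin",.108),("cart0",.03),("tray",.03)]:
        for d in bot.spot_point("wrist",l):
            if d["score"]>.3: print(l,round(d["score"],2),np.round(d["position"],1),np.round(at_z(d["position"],z,c),4))
print(bot.get_state()["time_s"])
E
```

```text
(0.5, 0.03) 95 [-10.  27.   2. 108.  -1.  44.  -2.]
(0.5, 0.03) -85 [ 22.  34. -50. 107.  32.  54. 143.]
(0.5, 0.03) 5 [-27.  30.  29. 109. -20.  46. -73.]
(0.5, 0.03) -175 [  6.  28. -22. 108.  14.  47.  71.]
(0.5, -0.29) 95 [22. 33.  7. 96. -5. 51. 35.]
(0.5, -0.29) -85 [ -8.  54.  75.  98. -54.  73. -96.]
(0.5, -0.29) 5 [  7.  37.  33.  97. -24.  54. -36.]
(0.5, -0.29) -175 [ 37.  34. -20.  95.  14.  53. 107.]
(0.46, 0.3) 95 [-40.  31.   3. 101.  -2.  48. -31.]
(0.46, 0.3) -85 [-10.  37. -48.  99.  32.  58. 115.]
(0.46, 0.3) 5 [ -56.   34.   31.  102.  -22.   50. -100.]
(0.46, 0.3) -175 [-24.  32. -22. 100.  15.  51.  42.]
bore 0.82 [262.2 193.4] [0.4976 0.0325]
notch 0.74 [264.2 231.4] [ 0.5058 -0.0241]
cover_grip 0.7 [262.8 134.8] [0.4914 0.1074]
pin 0.94 [262.6 278.8] [ 0.51   -0.0939]
pin 0.86 [185.8 239.2] [ 0.3994 -0.0418]
pin 0.74 [326.2 253.5] [ 0.5944 -0.0462]
pin 0.64 [264.5 195.1] [0.5008 0.0304]
3.6667
```

View pics/w1.png

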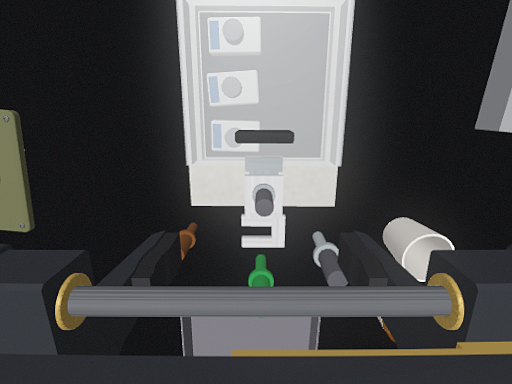

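Wrist view: the tower is at (264,205), with the pin grip top near (264,205), the notch slot at (262,231) and the handle at (264,136). The carts are at (233,33), (232,87) and (235,137). I'll fit the pose from these and overlay the model.

```bash
cat > fit.py <<'E'
from h import *
E
python3 - <<'E'
from h import *
from scipy.optimize import least_squares
c=campose("wrist")
obs=[((262.2,193.4),(0,-.025,.108)),((264.2,231.4),(0,-.082,.1)),((262.8,134.8),(0,.05,.11)),
((190,206.5),(-.11,-.06,.05)),((336,206.5),(.11,-.06,.05))]
def P(S,q): return [*s2w(S,q[0],q[1]),q[2]]
f=lambda S:np.ravel([proj(P(S,q),c)[0]-p for p,q in obs])
r=least_squares(f,[.5,.055,.09],loss="soft_l1",x_scale=[.01,.01,.05]); S=r.x
print(S,np.degrees(S[2]),np.round(f(S).reshape(-1,2),1), s2w(S,0,-.025))
np.save("S.npy",S)
im=cv2.imread("pics/w1.png"); x0,y0,k=180,110,4
big=cv2.resize(im[y0:250,x0:350],None,fx=k,fy=k,interpolation=cv2.INTER_CUBIC)
def poly(pts,col):
    q=(proj([P(S,p) for p in pts],c)-[x0,y0]+.5)*k
    cv2.polylines(big,[q.astype(np.int32)],False,col,1)
poly([(-.11,.1,.05),(-.11,-.06,.05),(.11,-.06,.05),(.11,.1,.05)],(0,0,255))
poly([(-.025,0,.108),(-.025,-.058,.108),(.025,-.058,.108),(.025,0,.108),(-.025,0,.108)],(0,255,0))
poly([(-.03,-.073,.1),(.012,-.073,.1),(.012,-.091,.1),(-.03,-.091,.1)],(255,0,0))
poly([(-.035,.043,.128),(.035,.043,.128),(.035,.057,.128),(-.035,.057,.128),(-.035,.043,.128)],(255,0,255))
for z,rr in((.114,.015),(.164,.011)):
    poly([(rr*np.cos(t),-.025+rr*np.sin(t),z) for t in np.linspace(0,6.3,30)],(0,200,255))
cv2.imwrite("pics/ov.png",big)
E
```

```text
[0.49650454 0.05572272 0.09752381] 5.5877028164802915 [[ 1.   0.3]
 [-0.9  0.2]
 [ 0.   0.6]
 [ 1.1 -0.5]
 [-1.5 -1.9]] [0.49893877 0.03084151]
```

View pics/ov.png

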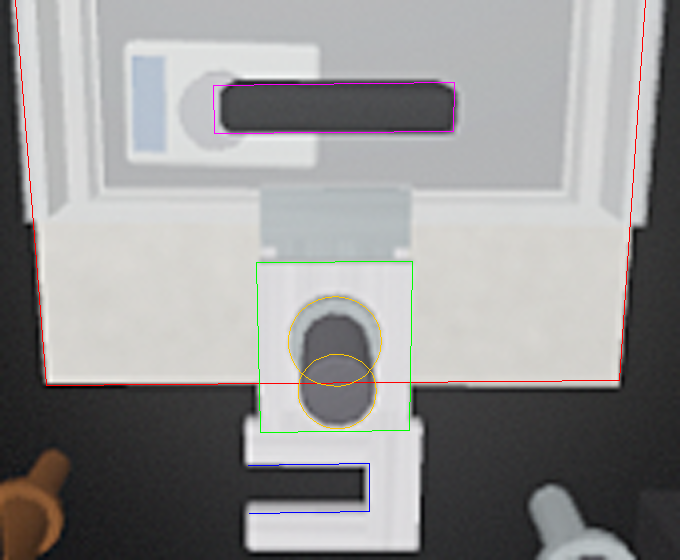

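The fit is within about 1 px (roughly 1.5 mm), with yaw slightly high, so I'll use 5.2°. Next I grasp the pin and lift it.

```bash
cat >> h.py <<'E'
_b=np.array([.4989,.0308]); _t=np.radians(5.2)
S=np.array([_b[0]-np.sin(_t)*.025,_b[1]+np.cos(_t)*.025,_t]); YAW=95.2; DN=[180,0,YAW]
def W(x,y,z): return [*s2w(S,x,y),z]
def st(*a):
    s=bot.get_state(); print(*a,"t",round(s["time_s"],1),"p",np.round(s["position"],4),"w",round(s["width"],4),"g",round(s["grasp_force"],1),"F",np.round(s["wrist_force"],1)); return s
E
python3 - <<'E'
from h import *
bot.goto(W(0,-.025,.23),DN); bot.move_gripper(.05)
bot.line_to(W(0,-.025,.127)); st("down")
bot.move_gripper(0); st("closed")
bot.line_to(W(0,-.025,.135),max_speed=.05); st("up8")
bot.line_to(W(0,-.025,.205),max_speed=.15); st("up")
bot.line_to(W(0,-.082,.205)); st("over notch")
snap("wrist","w2")
E
```

```text
down t 5.6 p [0.4994 0.0308 0.1275] w 0.05 g 0.0 F [0.5 0.2 0. ]
closed t 6.2 p [0.499  0.0308 0.1273] w 0.0207 g 30.0 F [-0.3 -0.5  4.1]
up8 t 6.5 p [0.4991 0.0308 0.1353] w 0.0207 g 30.0 F [ 0.1 -0.1 -0.6]
up t 7.1 p [0.4983 0.0308 0.2045] w 0.0204 g 30.0 F [-0.  -0.1 -1.8]
over notch t 7.6 p [ 0.5036 -0.0253  0.2043] w 0.0207 g 30.0 F [-0.8 -0.2 -1.2]
```

View pics/w2.png

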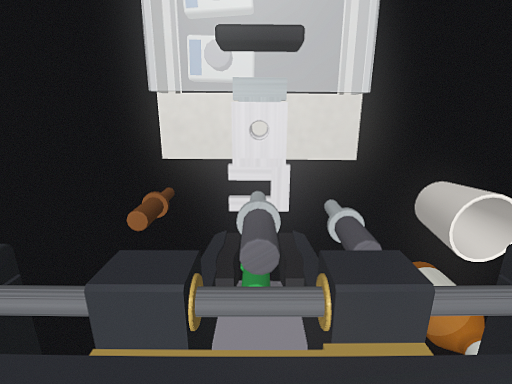

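The pin is held at (259,235) and the bore is empty at (259,129). The slot is at (250,188).

```bash
python3 - <<'E'
from h import *
c=campose("wrist")
print("bore meas",at_z((259.3,129.3),.108,c),"model",s2w(S,0,-.025))
im=cv2.imread("pics/w2.png")
print("tip model",proj(W(0,-.082,.131),c), "slot pts",proj([W(-.03,-.073,.1),W(-.03,-.091,.1),W(.012,-.073,.1),W(.012,-.091,.1)],c).round(1).tolist())
x0,y0,k=215,110,7
big=cv2.resize(im[y0:190+30,x0:305],None,fx=k,fy=k,interpolation=cv2.INTER_CUBIC)
for P in ([W(-.03,-.073,.1),W(.012,-.073,.1),W(.012,-.091,.1),W(-.03,-.091,.1)],[W(.0085*np.cos(t),-.025+.0085*np.sin(t),.108) for t in np.linspace(0,6.3,30)],[W(.007*np.cos(t),-.082+.007*np.sin(t),.1305) for t in np.linspace(0,6.3,30)]):
    cv2.polylines(big,[((proj(P,c)-[x0,y0]+.5)*k).astype(np.int32)],False,(0,0,255),1)
cv2.imwrite("pics/ov2.png",big)
E
```

```text
bore meas [0.49945773 0.03306489] model [0.4989 0.0308]
tip model [[258.36781668 199.39849361]] slot pts [[227.8, 181.3], [228.3, 198.9], [270.7, 181.4], [270.5, 199.0]]
```

View pics/ov2.png

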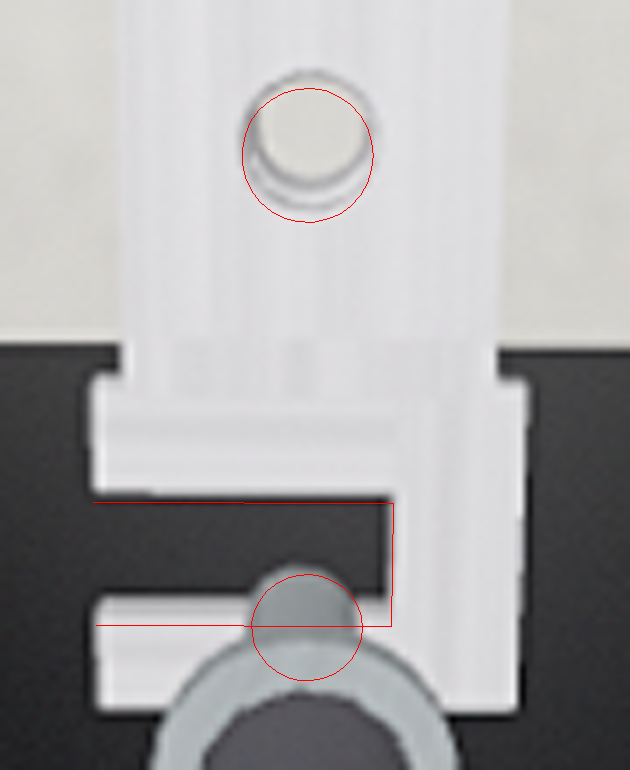

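The bore and slot both sit about 1 mm to +y of the model, and the pin's tip carries the same offset. Relative to the slot it is centred, so I lower it with a force guard.

```bash
python3 - <<'E'
from h import *
f0=bot.get_state()["wrist_force"][2]
bot.line_to(W(0,-.082,.155),max_speed=.1)
z=.155; ok=True
while z>.1175:
    z-=.003; bot.line_to(W(0,-.082,z),max_speed=.06)
    F=bot.get_state()["wrist_force"]
    if F[2]-f0>4 or np.hypot(*F[:2])>8: break
s=st("stop",z)
if z<.124:
    bot.move_gripper(.05); bot.line_to(W(0,-.082,.2)); st("rel")
    snap("wrist","w3")
E
```

```text
stop 0.11899999999999997 t 11.3 p [ 0.5045 -0.026   0.1193] w 0.0208 g 30.0 F [0.8 0.1 3.4]
rel t 12.6 p [ 0.5036 -0.0259  0.1995] w 0.0499 g 0.0 F [-0.4  0.4  0.2]
```

View pics/w3.png

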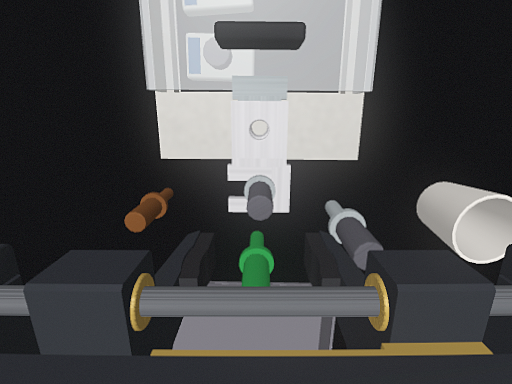

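Wrist view: the pin is parked in the notch with its collar on the plate at (260,190) and stands upright. The bore at (259,129) is empty. Next is the cover.

```bash
python3 - <<'E'
from h import *
D=[180,0,-174.8]; y0=.0515
bot.goto(W(0,y0,.2),D); bot.move_gripper(.036)
bot.line_to(W(0,y0,.104),max_speed=.1); st("down")
bot.move_gripper(0); s=st("closed"); f0=s["wrist_force"]
c0=np.array(s["position"][:2])
d=np.array([-np.sin(S[2]),np.cos(S[2])])
for q,v in [(.05,.1),(.235,.15)]:
    bot.line_to([*(c0+d*q),.104],max_speed=v); st(q)
q=.235
while q<.262:
    q+=.004; bot.line_to([*(c0+d*q),.104],max_speed=.05)
    F=bot.get_state()["wrist_force"]
    if abs((F-f0)[:2]@d)>9: break
st("end",q)
bot.move_gripper(.036); bot.line_to([*(c0+d*q),.2]); s=st("up")
snap("top","t2")
E
```

```text
down t 15.1 p [0.4924 0.1071 0.1044] w 0.036 g 0.0 F [ 0.3 -0.8  0.3]
closed t 15.7 p [0.492 0.107 0.104] w 0.0005 g 0.0 F [-0.8 -0.5  0.7]
0.05 t 16.4 p [0.4873 0.1562 0.1039] w 0.0005 g 0.0 F [ 0.1 -0.5 -0.9]
0.235 t 17.7 p [0.471  0.3395 0.1039] w 0.0004 g 0.0 F [-0.2 -0.2  0.2]
end 0.263 t 19.5 p [0.468  0.3694 0.104 ] w 0.0002 g 0.0 F [-0.   0.6 -0.3]
up t 21.0 p [0.4677 0.3683 0.1993] w 0.036 g 0.0 F [0.1 0.5 0.5]
```

View pics/t2.png

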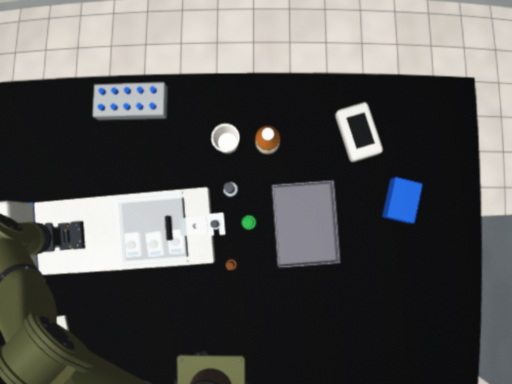

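The top view shows the cover still shut, with the handle at (168,228). The fingers closed on nothing, so I look again from above the handle.

```bash
python3 - <<'E'
from h import *
bot.goto(W(0,.05,.2),[180,0,-174.8]); s=st("p"); print(s["eef_rot"])
c,im=snap("wrist"); c2,im2=snap("scene")
q=proj(W(0,.05,.128),c)[0]; print(q)
cv2.circle(im,tuple(int(v) for v in q),4,(255,0,0),1)
q2=proj([W(0,.05,.128),W(-.035,.05,.128),W(.035,.05,.128),W(0,.05,.104)],c2)
for v in q2: cv2.circle(im2,tuple(v.astype(int)),2,(255,0,0),1)
cv2.imwrite("pics/w4.png",cv2.resize(np.hstack([im,im2])[:,:,::-1],(800,300)))
for n,cc in(("wrist",c),("scene",c2)):
    for d in bot.spot_point(n,"cover_grip"): print(n,d["score"],d["position"],at_z(d["position"],.11,cc))
E
```

```text
p t 22.0 p [0.4924 0.1075 0.2   ] w 0.036 g 0.0 F [ 0.2 -0.7 -0. ]
[ 1.79905094e+02  3.93988371e-02 -1.74677889e+02]
[256.32775641 196.00481746]
wrist 0.66 [253.9, 186.5] [0.48843788 0.10276354]
scene 0.84 [376.4, 228.4] [0.49010121 0.11368603]
```

View pics/w4.png

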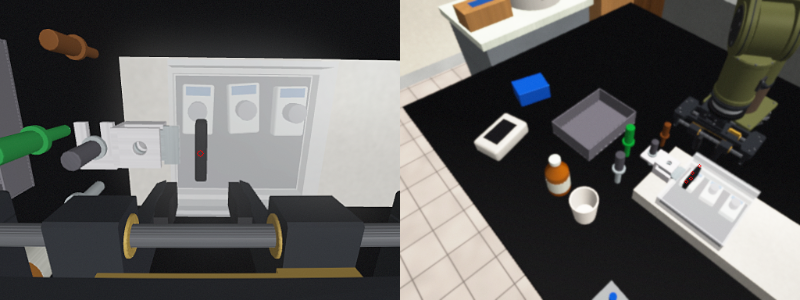

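```bash
python3 - <<'E'
from h import *
bot.line_to(W(0,.051,.100),max_speed=.1); st("down")
c,im=snap("wrist"); 
bot.move_gripper(0.0); st("closed")
c,im2=snap("wrist"); c2,im3=snap("scene")
cv2.imwrite("pics/w5.png",cv2.resize(np.hstack([im,im2,im3[100:300,250:512].repeat(2,0).repeat(2,1)[:384,:524]])[:,:,::-1],(800,200)))
E
```

```text
down t 23.4 p [0.4924 0.1066 0.1005] w 0.0361 g 0.0 F [ 0.6  0.8 -0.7]
closed t 23.9 p [0.4922 0.1062 0.1002] w 0.0126 g 30.0 F [-0.1 -0.7  3.6]
```

View pics/w5.png

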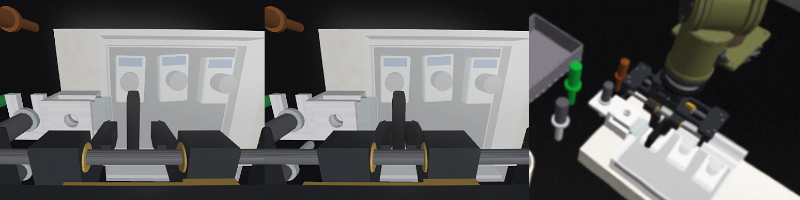

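This time it gripped, at a width of 12.6 mm. I slide the cover while checking the grip.

```bash
cat >> h.py <<'E'
def slide(dist,sgn,more=.012):
    s=bot.get_state(); f0=s["wrist_force"]; c0=np.array(s["position"][:2]); z=s["position"][2]
    d=sgn*np.array([-np.sin(S[2]),np.cos(S[2])])
    for q,v in [(.02,.05),(dist-.015,.12)]:
        bot.line_to([*(c0+d*q),z],max_speed=v); s=st(q)
        if s["width"]<.009: print("LOST"); return False
    q=dist-.015
    while q<dist+more:
        q+=.003; bot.line_to([*(c0+d*q),z],max_speed=.04); bot.wait(.05)
        F=bot.get_state()["wrist_force"]
        if abs((F-f0)[:2]@d)>12: break
    st("end",q); bot.move_gripper(.036)
    p=bot.get_state()["position"]; bot.line_to([p[0],p[1],.2]); return True
E
python3 - <<'E'
from h import *
print(slide(.255,1)); snap("top","t3")
E
```

```text
0.02 t 24.6 p [0.4903 0.1284 0.1002] w 0.0133 g 30.0 F [-0.1  1.9  1.5]
0.24 t 26.6 p [0.4719 0.3475 0.1003] w 0.013 g 30.0 F [ 6.1 -1.  -0.6]
end 0.261 t 28.6 p [0.4708 0.3596 0.1002] w 0.0129 g 30.0 F [  5.4 -13.4   8.2]
True
```

The cover reached its end stop. The travel direction suggests a true yaw of about 4.9°. Now I look at the carts.

```bash
sed -i 's/radians(5.2)/radians(4.9)/; s/YAW=95.2/YAW=94.9/' h.py; cat >> h.py <<'E'
def carts(cam,z,thr=.4,f=None):
    "cart centres (cap top centroid via networks origin), from masks: yaw of the body"
    c,im=snap(cam,f); pts=[]
    for d in bot.spot_point(cam,"cart0"):
        if d["score"]>thr: pts.append((d["score"],np.array(d["position"]),at_z(d["position"],z,c)))
    return pts,c,im
E
python3 - <<'E'
from h import *
bot.goto(W(0.0,.06,.30),DN)
p,c,im=carts("wrist",.03,f="w6")
inv=lambda w:np.array([[np.cos(S[2]),np.sin(S[2])],[-np.sin(S[2]),np.cos(S[2])]])@(w-S[:2])
for a in p: print(round(a[0],2),a[1].round(1),a[2].round(4),"sealer",inv(a[2]).round(4))
for d in bot.silhouettes("wrist","cart0"):
    m=d["mask"].astype(np.uint8); print(round(d["score"],2),d["extent"],cv2.minAreaRect(cv2.findNonZero(m)) if m.any() else 0)
st("v")
E
```

```text
0.85 [233.  170.1] [0.4531 0.0995] sealer [-0.0398  0.0474]
0.75 [232.4  82.7] [0.4441 0.226 ] sealer [-0.0379  0.1742]
0.74 [230.6 128.6] [0.4455 0.1618] sealer [-0.042   0.1101]
0.74 [229.9, 129.7, 52.8, 25.9] ((229.6664581298828, 129.2469482421875), (31.912569046020508, 49.6787109375), 85.76361083984375)
0.71 [230.3, 81.0, 51.3, 36.5] ((230.93643188476562, 79.20082092285156), (36.32727813720703, 51.63253402709961), 86.53176879882812)
0.65 [229.8, 173.6, 48.1, 35.1] ((231.49221801757812, 173.26446533203125), (47.68526077270508, 31.48638343811035), 1.6846843957901)
v t 31.2 p [0.4913 0.117  0.2992] w 0.036 g 0.0 F [-1.   0.3  0.9]
```

View pics/w6.png

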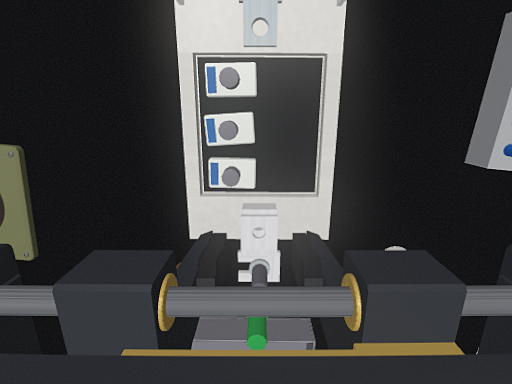

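Wrist view: the tray is open with three carts, caps at (231,176), (228,130) and (229,77), and the cover clear behind. Next I locate the tote and caps precisely.

```bash
cat >> h.py <<'E'
def caps(c,im,zt=.076,box=None):
    "cap centres in world: HoughCircles-free: grey blobs near each detected cart"
    out=[]
    for d in bot.spot_point("wrist","cart0"):
        if d["score"]<.4: continue
        u,v=np.array(d["position"]).astype(int); x0,y0=max(u-24,0),max(v-24,0)
        roi=im[y0:v+24,x0:u+24].astype(int); g=roi.mean(2); sat=roi.max(2)-roi.min(2)
        m=((g>60)&(g<150)&(sat<40)).astype(np.uint8); m=cv2.morphologyEx(m,cv2.MORPH_OPEN,np.ones((5,5),np.uint8))
        n,l,s,ce=cv2.connectedComponentsWithStats(m)
        if n<2: out.append((np.array(d["position"]),at_z(d["position"],zt-.046,c),0)); continue
        k=1+np.argmin(np.hypot(*(ce[1:]-[u-x0,v-y0]).T)+ (s[1:,4]<60)*100)
        p=ce[k]+[x0,y0]; out.append((p,at_z(p,zt-.006,c),int(s[k,4])))
    return out
def tote(cam):
    c,im=snap(cam); best=None
    for d in bot.silhouettes(cam,"tote")[:1]:
        cn,_=cv2.findContours(d["mask"].astype(np.uint8),cv2.RETR_EXTERNAL,cv2.CHAIN_APPROX_NONE)
        k=max(cn,key=cv2.contourArea)[:,0].astype(float)
        w=np.array([at_z(p,.06,c) for p in k])
        r=cv2.minAreaRect((w*1000).astype(np.float32)); best=(d["score"],np.array(r[0])/1000,r[1],r[2])
    return best
E
python3 - <<'E'
from h import *
inv=lambda w:np.array([[np.cos(S[2]),np.sin(S[2])],[-np.sin(S[2]),np.cos(S[2])]])@(w-S[:2])
c,im=snap("wrist")
for p,w,n in caps(c,im): print(p.round(1),w.round(4),n,inv(w).round(4))
print(tote("top"),tote("scene"))
E
```

```text
[230.4 176. ] [0.4529 0.0989] 270 [-0.04    0.0468]
[229.1  78. ] [0.4432 0.2281] 333 [-0.0386  0.1763]
[227.9 129.9] [0.4456 0.1623] 289 [-0.0419  0.1106]
(0.83, array([ 0.50363132, -0.28350568]), (240.5020751953125, 179.69354248046875), 4.102914810180664) (0.79, array([ 0.51730389, -0.26667111]), (272.1205139160156, 211.6418914794922), 4.842164993286133)
```

```bash
cat > run.py <<'E'
from h import *
SL=[(-.052,.042),(.052,.042),(-.052,-.042),(.052,-.042)]
def cycle(i,last):
    bot.goto(W(0,.06,.30),DN)
    c,im=snap("wrist"); cs=caps(c,im)
    cs=[q for q in cs if abs(q[1][0]-.45)<.12 and q[1][1]>.04]
    print("caps",[q[1].round(4).tolist() for q in cs],"n",[q[2] for q in cs])
    w=min(cs,key=lambda q:q[1][1])[1]
    bot.goto([*w,.13],DN); bot.move_gripper(.05)
    bot.line_to([*w,.055],max_speed=.12); bot.move_gripper(0); s=st("grip")
    if not .02<s["width"]<.03: print("BAD GRIP"); return None
    bot.line_to([*w,.24],max_speed=.25)
    t=tote("top"); print("tote",t)
    if abs(max(t[2])-240)>8 or abs(min(t[2])-180)>8: print("BAD TOTE"); return None
    a=t[3] if t[3]<45 else t[3]-90
    r=np.radians(a); R2=np.array([[np.cos(r),-np.sin(r)],[np.sin(r),np.cos(r)]])
    p=t[1]+R2@SL[i]
    o=[180,0,90+a]
    bot.goto([*p,.24],o)
    if not .02<bot.get_state()["width"]<.03: print("DROPPED"); return None
    t2=tote("top"); print("tote again",t2)
    bot.line_to([*p,.06],max_speed=.2); bot.line_to([*p,.032],max_speed=.05); st("place")
    bot.move_gripper(.045); bot.line_to([*p,.2],max_speed=.25); st("done",i)
    return True
E
python3 -c "
from run import *
cycle(0,None)
bot.goto([.45,-.2,.32],DN)
snap('wrist','w7')"
```

```text
caps [[0.4532, 0.0991], [0.4433, 0.2279], [0.4457, 0.1626]] n [269, 338, 278]
grip t 34.6 p [0.4531 0.099  0.055 ] w 0.0002 g 0.0 F [-0.1 -0.1  0.2]
BAD GRIP
```

View pics/w7.png

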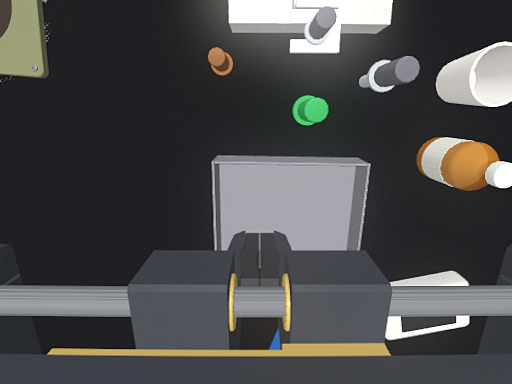

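The gripper closed on nothing again, and the tote at (290,205) is still empty. I'll view the tray, then retry deeper with a picture before closing.

```bash
python3 - <<'E'
from h import *
bot.goto(W(0,.06,.30),DN); bot.move_gripper(.05)
c,im=snap("wrist"); cs=caps(c,im); print([q[1].round(4).tolist() for q in cs])
w=min(cs,key=lambda q:q[1][1])[1]
bot.goto([*w,.13],DN)
z=.06; bot.line_to([*w,z],max_speed=.12); f0=bot.get_state()["wrist_force"][2]
while z>.0495:
    z-=.0015; bot.line_to([*w,z],max_speed=.03)
    if bot.get_state()["wrist_force"][2]-f0>3: break
st("down",z); _,a=snap("wrist")
bot.move_gripper(0); st("close"); _,b=snap("wrist")
cv2.imwrite("pics/w8.png",cv2.resize(np.hstack([a[:300,120:400],b[:300,120:400]])[:,:,::-1],(800,428)))
E
```

```text
[[0.4433, 0.228], [0.4457, 0.1626]]
down 0.04949999999999999 t 41.6 p [0.4456 0.1626 0.0494] w 0.05 g 0.0 F [ 0.4 -0.4 -0.8]
close t 42.5 p [0.4461 0.1628 0.051 ] w 0.0006 g 8.8 F [-1.6  0.4 17.2]
```

View pics/w8.png

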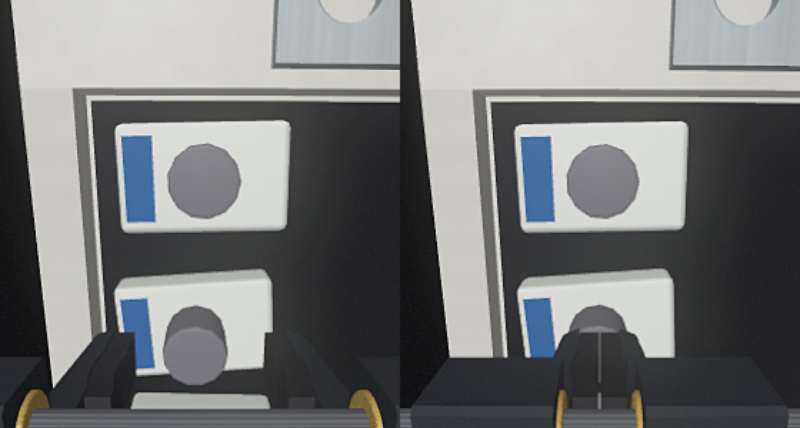

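In the pictures the real fingertips appear about 26 mm short of the reported TCP. The closed tip is at crop (600,335), above the cap. This matches the handle missing at 0.104 and catching at 0.100, and the 17 N push up here, so I'll command 26 mm lower.

```bash
sed -i 's/\[\*w,.13\]/[*w,.12]/; s/\[\*w,.055\]/[*w,.036]/; s/\[\*p,.06\],max/[*p,.035],max/; s/\[\*p,.032\]/[*p,.0125]/' run.py
python3 - <<'E'
from run import *
s=bot.get_state(); p=s["position"]
bot.line_to([p[0],p[1],.13]); 
r=cycle(0,None)
if r: bot.goto([.45,-.2,.32],DN); snap('wrist','w9')
E
```

```text
caps [[0.453, 0.0984], [0.4471, 0.1626], [0.4431, 0.228]] n [257, 290, 335]
grip t 47.0 p [0.453  0.0984 0.0364] w 0.0249 g 30.0 F [-1.8 -0.4  6.7]
tote (0.64, array([ 0.50286151, -0.28422162]), (246.6774139404297, 183.78623962402344), 3.2202463150024414)
tote again (0.92, array([ 0.5072641 , -0.28407727]), (234.17247009277344, 182.37677001953125), 4.326139450073242)
place t 51.3 p [ 0.4484 -0.2451  0.0122] w 0.025 g 30.0 F [-0.1  0.  -2.1]
done 0 t 52.6 p [ 0.4478 -0.2448  0.1992] w 0.0449 g 0.0 F [-0.4  0.2 -0.9]
```

The first cart is placed. I continue with the second and third.

```bash
python3 - <<'E'
from run import *
if cycle(1,None) and cycle(2,None):
    bot.goto([.45,-.15,.34],DN); snap('wrist','w10'); snap("top","t4")
    a=cv2.imread("pics/w10.png"); b=cv2.imread("pics/t4.png"); cv2.imwrite("pics/j.png",cv2.resize(np.hstack([a,b]),(800,300)))
E
```

```text
caps [[0.4431, 0.2281], [0.4473, 0.1626]] n [333, 284]
grip t 57.0 p [0.4474 0.1626 0.0364] w 0.0252 g 30.0 F [-0.6 -1.1  5.7]
tote (0.68, array([ 0.52944385, -0.28356845]), (242.7765655517578, 182.10385131835938), 4.076432228088379)
tote again (0.88, array([ 0.50349469, -0.35326251]), (55.4406852722168, 182.83059692382812), 89.75920104980469)
place t 61.5 p [ 0.5782 -0.2379  0.0122] w 0.0251 g 30.0 F [ 0.2  0.6 -0.6]
done 1 t 62.9 p [ 0.5773 -0.2377  0.1988] w 0.0452 g 0.0 F [-0.5 -0.9 -0.3]
caps [] n []Traceback (most recent call last):
  File "<stdin>", line 2, in <module>
  File "run.py", line 8, in cycle
    w=min(cs,key=lambda q:q[1][1])[1]
      ~~~^^^^^^^^^^^^^^^^^^^^^^^^^
ValueError: min() iterable argument is empty
```

The tote was knocked about 26 mm in +x, and the loop followed it. The network missed the last cart, so I look again.

```bash
python3 - <<'E'
from run import *
bot.goto(W(0,.09,.30),DN)
c,im=snap("wrist","w11"); cs=caps(c,im); print([(q[0].round(),q[1].round(4),q[2]) for q in cs]); st("")
E
```

```text
[(array([229., 102.]), array([0.4431, 0.2283]), 302)]
 t 64.8 p [0.4893 0.1442 0.2997] w 0.0451 g 0.0 F [ 0.9 -0.6  0.1]
```

```bash
sed -i 's/W(0,.06,.30)/W(0,.09,.30)/' run.py; python3 - <<'E'
from run import *
if cycle(2,None):
    bot.goto([.45,-.15,.34],DN); snap('wrist','w10'); bot.goto([.45,.2,.34],DN); snap("top","t4")
    a=cv2.imread("pics/w10.png"); b=cv2.imread("pics/t4.png"); cv2.imwrite("pics/j.png",cv2.resize(np.hstack([a,b]),(800,300)))
E
```

```text
caps [[0.4433, 0.2284]] n [303]
grip t 67.6 p [0.4434 0.2285 0.0364] w 0.025 g 30.0 F [-0.7  0.2  5.5]
tote (0.78, array([ 0.52829486, -0.28213666]), (240.20164489746094, 179.2203826904297), 4.265546798706055)
tote again (0.93, array([ 0.52936945, -0.28215128]), (243.34097290039062, 179.04257202148438), 4.214959144592285)
place t 72.5 p [ 0.4795 -0.3278  0.0122] w 0.0249 g 30.0 F [-0.1 -0.5 -1.2]
done 2 t 73.9 p [ 0.4786 -0.3274  0.199 ] w 0.045 g 0.0 F [-0.2  0.3 -0.2]
```

View pics/j.png

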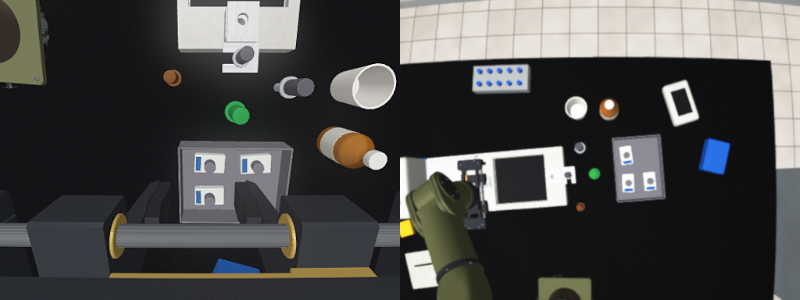

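All three carts lie flat in the tote, at (208,162), (255,165) and (208,195) in the left image. The tray is empty and the pin is parked. Now I shut the cover.

```bash
python3 - <<'E'
from h import *
D=[180,0,-175.1]
bot.goto([.4708,.3596,.2],D); bot.move_gripper(.05)
bot.line_to([.4708,.3596,.081],max_speed=.1); st("down")
bot.move_gripper(0); s=st("closed")
if s["width"]>.009: print(slide(.255,-1))
bot.goto([.45,.3,.34],DN)
snap("top","t5"); 
bot.goto(W(0,.06,.30),DN); snap("wrist","w12")
a=cv2.imread("pics/w12.png"); b=cv2.imread("pics/t5.png"); cv2.imwrite("pics/j2.png",cv2.resize(np.hstack([a,b]),(800,300)))
c=campose("wrist")
for d in bot.spot_point("wrist","cover_grip"): print(d["score"],at_z(d["position"],.11,c),W(0,.05,.11))
E
```

```text
down t 78.8 p [0.4711 0.36   0.0816] w 0.0497 g 0.0 F [0.2 0.3 0.2]
closed t 79.5 p [0.4708 0.3596 0.0811] w 0.0141 g 30.0 F [ 0.3 -0.4  0.5]
0.02 t 80.0 p [0.4726 0.3377 0.081 ] w 0.0136 g 30.0 F [-0.4 -1.9  3.3]
0.24 t 82.0 p [0.4909 0.1201 0.081 ] w 0.014 g 30.0 F [-3.  -0.5  0. ]
end 0.261 t 84.1 p [0.4922 0.1058 0.081 ] w 0.0138 g 30.1 F [-7.7 11.3 -3. ]
True
0.71 [0.49150369 0.10667491] [np.float64(0.4924937307646975), np.float64(0.10552589721431799), 0.11]
```

View pics/j2.png

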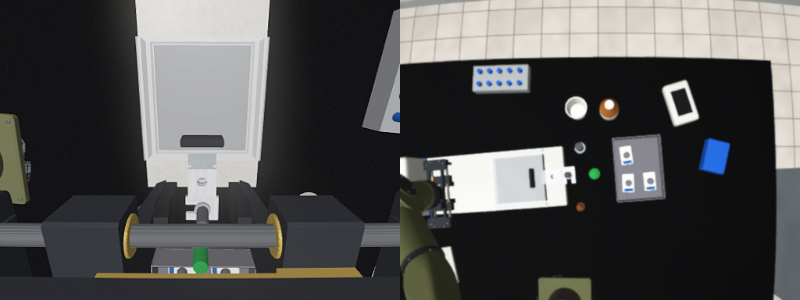

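The cover is back at its shut stop, with the handle at (202,141) and the tongue in the tower. The pin is in the notch at (203,213), the carts are in the tote and the bystanders haven't moved.

```bash
python3 -c "
from h import *
bot.job_done()"
```

```text
the job is handed in; nothing more can be done
```

The job is handed in: the pin is parked in the notch, all three cartridges lie cap up on the tote floor, the cover is fully shut, and the bottle, cup and blue box were left alone.

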